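# Lock the ring-marking fixture with its ball-lock pin

### The job

Three bearing rings are loaded in the marking fixture: swing its hinged leaf fully down over them. Then take the ball-lock pin from its rest and, holding its red thumb button in, push it from the brass-bushing side through both ears and the leaf's eye until its shoulder is home against the brass; let go so that the button springs fully out and the balls lock behind the far ear. Leave the rings in their nests and the other things on the bench where they are.

Things in the scene. Friction and masses are not known exactly. Their poses are not given: they have to be found in the camera images.
- fixture: ring-marking fixture screwed to the bench: aluminium base 120 (x) x 250 (y) x 14 mm, origin at the centre of its underside, z up. Three rings in a blue nest bar at y -34, 12, 58 mm. Leaf hinge (along x) at y 105, 52.5 mm up. At y -85 two dark ears 30 mm wide, tops 66.5 mm up, x -25 to -13 and 13 to 25 mm, each with a 14 mm hole along x. Brass bushing on the -x ear.
- bush (a point): centre of the mouth of the brass bushing (a square flange 26 x 26 x 3 mm on the outside of the -x ear), at fixture x -28, y -85, z 52.5 mm; axes as the fixture's: the pin goes in along +x. From here to the outer face of the far ear is 53 mm. With the leaf shut its eye lies between the ears and the three 14 mm holes line up.
- leaf (a joint): hinge angle of the leaf, rad: 0 = fully down on its stop (level, holes in line), grows as its free end rises, 1.5 at most; starts 0.75 to 1.35. Stiff friction hinge: it stays where it is left; 1 to 2 N at the free end push it down. At angle a, a point d mm from the hinge lies at fixture x 0, y = 105 - d cos a, z = 52.5 + d sin a.
- leaf_hinge (a point): middle of the leaf's hinge axis, fixture (0, 105, 52.5) mm. The leaf is an aluminium frame 56 mm wide (x), 12 mm thick (from 7.5 mm below to 4.5 mm above the line from hinge to grip), with windows over the rings, up to 175 mm from the hinge; then an eye block 24 (x) x 30 mm, 28 mm high (14 mm to either side of that line), 175 to 205 mm out, then the grip.
- leaf_grip (a point): middle of the black round grip at the leaf's free end, 225 mm from the hinge; the grip is 18 mm thick, 204 to 246 mm out, pointing straight away from the hinge. Pushed on its upper side it brings the leaf down.
- pin: ball-lock pin, 134 mm long, about 0.16 kg. x = its axis, nose to +x, origin at the front face of the shoulder. Steel shank 12 mm thick to x 64, taper to 5 mm at x 76; shoulder disc 20 mm across, x -4 to 0; neck 12 mm thick, x -30 to -4; black round handle 44 mm across with flat faces, x -44 to -30; red thumb button 26 mm across behind it, to x -58. Starts level in the rest.
- pin_nose (a point): tip of the pin's nose, pin x = 76 mm. At pin x = 58 mm two balls stand out, 19 mm across, and stop the pin at the 14 mm hole; with the button in they sink flush. Home, they come out 2 mm beyond the far ear.
- pin_handle (a point): back face of the black handle on the axis (pin x -44 mm). Pinch the pin along its axis from above, 20 N or more: one finger on the handle's front face (x -30) just above the 12 mm neck, the other on the button: 28 mm apart with it out, 21 mm with it in. At home the neck leaves 26 mm between handle and shoulder for the finger.
- button (a joint): thumb button travel, m: 0 = fully out (balls out, locked), 0.007 = fully in (balls flush); sprung, 3 N to start, 8 N fully in. The balls pass a 14 mm hole from about 0.006 on, and keep the button partly in while inside the hole.
- rest: grey V rest screwed to the bench, base 95 x 52 x 10 mm, origin at the centre of its underside, x along the pin. Two V posts (x -24 and 19 mm, 7 mm thick, 48 mm high, 44 mm wide) carry the pin with its axis 45 mm above the bench, nose to +x, pin origin at rest x -15 mm. Lift it straight up.
- dish: blue shallow dish with small rings, 95 x 75 x 22 mm, fixed, origin at the centre of its underside; bystander. It and the rest may trade places.
- tumbler: white and clear drinking tumbler, 86 mm across, 146 mm tall, origin at the centre of its underside; bystander.
- gauge: steel plug gauge standing on end, 24 mm across, 94 mm tall, origin at its underside; bystander.
- driver: screwdriver lying on the bench, 200 mm long along its x; bystander.
- hexkey: dark hex key lying flat, 130 x 30 mm, 6 mm thick; bystander.
- ring0: bearing ring 42 mm across, 15 mm high, lying loose in the fixture's nest over a short stub (underside 26 mm above the bench); origin at the centre of its underside. The shut leaf clears it by about 4 mm.
- done0: finished bearing ring 42 mm across, 15 mm high, lying on the white sheet at the left; origin at the centre of its underside; bystander.
- ring1: bearing ring 42 mm across, 15 mm high, lying loose in the fixture's nest over a short stub (underside 26 mm above the bench); origin at the centre of its underside. The shut leaf clears it by about 4 mm.
- done1: finished bearing ring 42 mm across, 15 mm high, lying on the white sheet at the left; origin at the centre of its underside; bystander.
- ring2: bearing ring 42 mm across, 15 mm high, lying loose in the fixture's nest over a short stub (underside 26 mm above the bench); origin at the centre of its underside. The shut leaf clears it by about 4 mm.
- done2: finished bearing ring 42 mm across, 15 mm high, lying on the white sheet at the left; origin at the centre of its underside; bystander.
Things that resemble listed ones, but are neither listed nor needed, are in the scene too. What is shaped like the pin but green, pink or turquoise is not meant.

How it is judged:
By the outcome, as a careful person would: the job done as asked, in the order asked, and still so for the second after the job is handed in, with the robot touching nothing.
It also fails if it takes over 64 s, if anything falls off the work surface, if the arm or the gripper's body presses on something with over 40 N, if the wrist force passes 120 N, or if a joint passes its speed limit or range.

### The arm

A 6-joint arm with a two-finger parallel gripper is mounted at the origin on the work surface. World frame = base frame: x ahead of the robot, y to its left, z up, the work surface at z = 0. Lengths are in m, angles in rad, forces in N, time in s.
With the tool pointing down it reaches from about 0.425 to 0.95 m from the base axis. Payload 3.5 kg.
Tool frame: the origin (TCP) lies at the very end of the fingers, on their centre line; the grasp point (between the pads) lies ctrl.tcp_to_grasp behind it (ctrl.tcp_to_grasp is the distance from the TCP to the grasp point, in m); z points along the fingers, y is the line along which they close (so a half turn about z gives the same grasp; the last joint's range is limited). The gripper opens to 85 mm and grips with 20 to 120 N. Pads are 22 mm wide; open, the fingers measure 114 mm over their backs; the gripper's body (76 mm by 85 mm) begins 54 mm behind the grasp point. The pads swing forward as they close: fully open they stand 13 mm farther back than shut.
Start: joints at [0.986, 0.286, 1.577, -0, 1.279, -0.15], TCP at [0.284, 0.612, 0.231] pointing down, gripper open.
Joint ranges: [-2.77, 2.77], [-0.9, 2.22], [0.21, 2.48], [-1.53, 4.67], [0.24, 2.81], [-2.84, 2.84]. Speed limits (rad/s): [2.79, 2.79, 3.14, 3.14, 3.14, 3.14].

### API

Orientations are given as a unit quaternion [x, y, z, w].
In Python, from plant import ctrl gives the robot as it stands.
- The arm moves only by the shell command python3 -m inch 'ROWS' [FORCE]. ROWS is JSON, a list of rows, each an object with "slide": the shift along the tool's x, y, z in cm, a list of three; "turn": the turn about the tool's z in rad; "grip": the finger opening in cm, from 0 to 8.54. A call has 1 to 20 rows; each row is the pose to reach, as a shift and turn from the pose commanded when the call began, along the tool's axes at that moment; what a row does not reach only later rows make up. A row lasts 1/10 s, in which the tool goes at most 50 mm and 8.59 degrees, less where a joint would pass 70% of its speed; a pose out of reach is approached as far as the arm can. A call with a gripper value outside its range is refused whole. The fingers move at their own pace and stop on an object; FORCE is the grip in N (left out, the last holds). Time passes only in rows, so rows that repeat a pose let the fingers close. It gives the time, the measured TCP pose, the force, the opening and the grip force at its end, in the units of the state.
- ctrl.get_state(): the state, without advancing time (a new reading comes with each control period).
- ctrl.read_camera(name): name is "side" or "top"; returns (picture, depth): 480x640x3 uint8, red, green, blue; 480x640 float32, m along the optical axis (not along the pixel's ray), 0 where there is no reading.
- ctrl.camera_info(name): a dict with "K" (3x3 intrinsics, pixels), "D" ([k1, k2, p1, p2, k3] as OpenCV has them; the pictures are not rectified), "camera_from_world" (4x4, takes a point from world to camera coordinates). Camera axes: x right, y down, z forward; pixel columns grow to the right and rows downward; lengths in m; the calibration is good to about 2 mm. A picture is of the moment at which its call begins. camera_info takes no time and is no camera call.
- ctrl.sign_off(): hands the job in; it is judged then, once.
The state is a dict: "time": time; "qpos": joint angles; "dq": joint speeds; "joint_efforts": joint torques, N m; "eef_pos": TCP position; "tcp_rot": TCP orientation; "contact_force": force on the tool from outside, world axes, zero at the start; "wrist_torque": the same for the moment, N m; "opening": opening from 0.0 (shut) to 1.0 (fully open); "finger_force": force on a finger pad.
Only numpy, scipy, OpenCV 4.12 (cv2) and the standard library are available. Lean on these libraries where they do the work, as an engineer would, in place of code of your own. Each camera call takes 0.05 s, during which the arm holds its last target. There are 200 camera calls.

## Working session

There is one attempt and no reset: what is moved stays moved. The work goes in short steps, Python scripts to look and compute and a shell command to move; the robot and the scene stay as the last step left them, time stands still between calls to the robot, and variables do not carry over. Pictures are saved under pics/ and viewed, at most 10 in all, crops included, and the job is handed in when it is done.

```bash
ls; mkdir -p pics
cat > h.py <<'E'
import numpy as np,cv2
from plant import ctrl
def snap(n,tag):
    p,d=ctrl.read_camera(n); np.savez(f'pics/{tag}.npz',p=p,d=d)
    cv2.imwrite(f'pics/{tag}.png',p[:,:,::-1]); return p,d
def ray(n,u,v):
    i=ctrl.camera_info(n);T=np.array(i["camera_from_world"]);K=np.array(i["K"]);D=np.array(i["D"])
    q=cv2.undistortPoints(np.array([[[u,v]]],float),K,D)[0,0]
    R=T[:3,:3];return -R.T@T[:3,3],R.T@np.array([q[0],q[1],1.])
def atz(n,u,v,z):
    c,r=ray(n,u,v);return c+r*(z-c[2])/r[2]
def atd(n,u,v,d):
    c,r=ray(n,u,v);return c+r*d
def proj(n,P):
    i=ctrl.camera_info(n);T=np.array(i["camera_from_world"])
    return cv2.projectPoints(np.atleast_2d(np.array(P,float)),cv2.Rodrigues(T[:3,:3])[0],T[:3,3],np.array(i["K"]),np.array(i["D"]))[0][:,0]
E
python3 - <<'E'
from h import *
snap('top','t0');snap('side','s0')
print({k:np.round(v,3) for k,v in ctrl.get_state().items()},ctrl.tcp_to_grasp)
for n in('top','side'):
    i=ctrl.camera_info(n);print(np.round(i['camera_from_world'],3),np.round(i['K'],0))
E
```

```text
pics
{'time': np.float64(0.1), 'qpos': array([ 0.986,  0.287,  1.578,  0.   ,  1.279, -0.15 ]), 'dq': array([-0.   , -0.003, -0.003, -0.002, -0.   , -0.002]), 'joint_efforts': array([ 1.000e-03, -4.073e+01, -2.937e+01, -0.000e+00,  3.000e-03,
        0.000e+00]), 'eef_pos': array([0.284, 0.612, 0.23 ]), 'tcp_rot': array([ 0.216,  0.976, -0.001, -0.   ]), 'contact_force': array([-0.308,  0.182,  0.557]), 'wrist_torque': array([ 0.003, -0.039, -0.055]), 'finger_force': np.float64(0.0), 'opening': np.float64(0.999)} 0.0187
[[-0.003 -1.     0.004 -0.045]
 [-0.991  0.002 -0.132  0.494]
 [ 0.132 -0.005 -0.991  1.692]
 [ 0.     0.     0.     1.   ]] [[591.   0. 318.]
 [  0. 591. 252.]
 [  0.   0.   1.]]
[[-0.993 -0.12   0.     0.484]
 [-0.088  0.73  -0.678  0.114]
 [ 0.081 -0.673 -0.735  1.32 ]
 [ 0.     0.     0.     1.   ]] [[585.   0. 323.]
 [  0. 585. 238.]
 [  0.   0.   1.]]
```

View pics/t0.png

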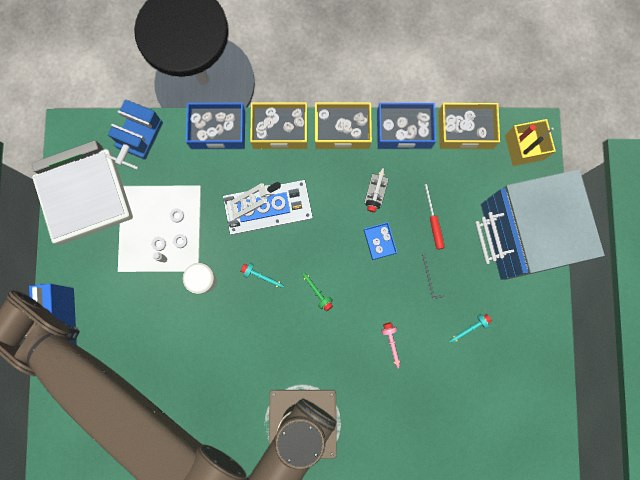

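View pics/s0.png

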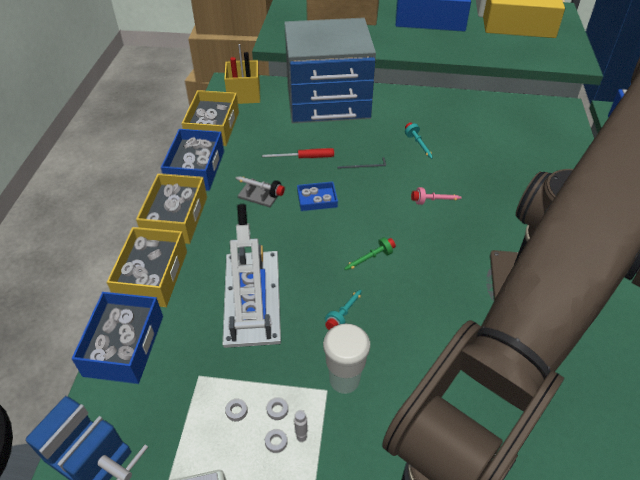

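The overhead view shows the fixture around (267,207) with its hinge to the left, and the rest with the pin at (376,190), nose pointing away from the robot. I'll enlarge both.

Run:
```python
from h import *
t=cv2.imread('pics/t0.png');s=cv2.imread('pics/s0.png')
a=cv2.resize(t[165:245,215:325],None,fx=7,fy=7,interpolation=cv2.INTER_CUBIC)
cv2.imwrite('pics/a.png',a)
b=cv2.resize(t[160:220,355:400],None,fx=9,fy=9,interpolation=cv2.INTER_CUBIC)
c=cv2.resize(s[165:215,230:295],None,fx=6,fy=6,interpolation=cv2.INTER_CUBIC)
m=np.zeros((540,405+390,3),np.uint8);m[:,:405]=b;m[:300,405:]=c;cv2.imwrite('pics/b.png',m)
c=cv2.resize(s[195:350,210:295],None,fx=3.8,fy=3.8,interpolation=cv2.INTER_CUBIC);cv2.imwrite('pics/c.png',c)
```

```text
(no output)
```

View pics/a.png

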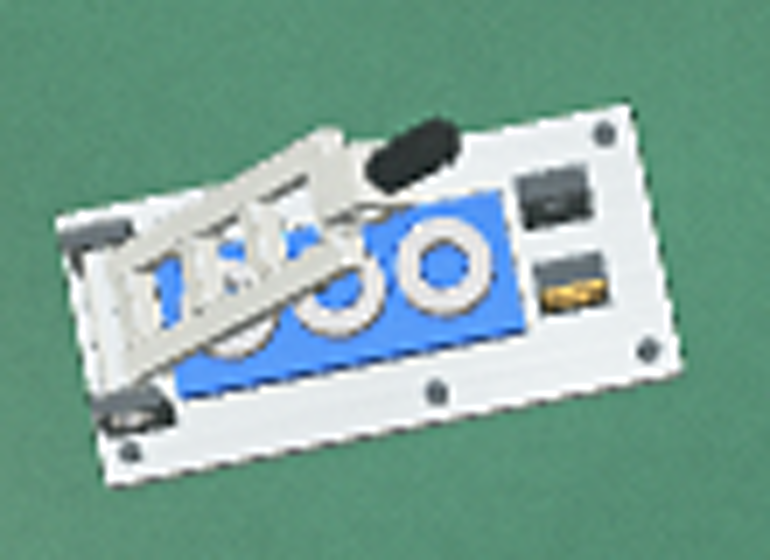

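View pics/b.png

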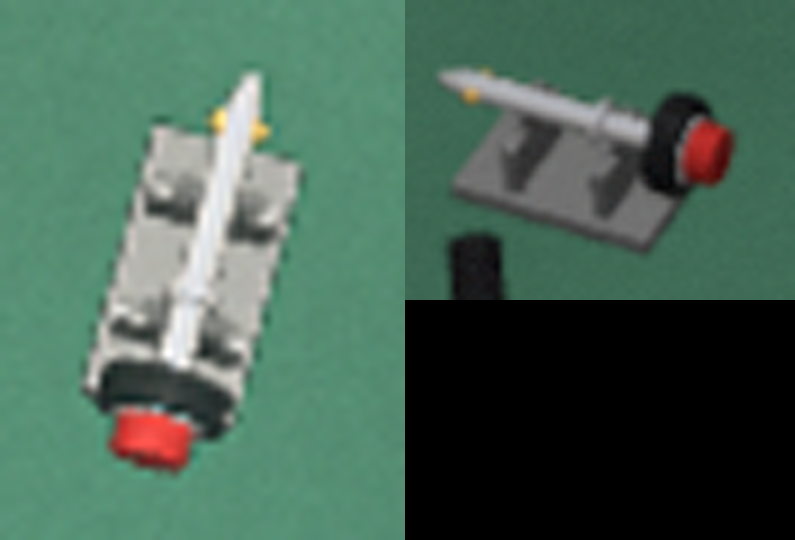

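View pics/c.png

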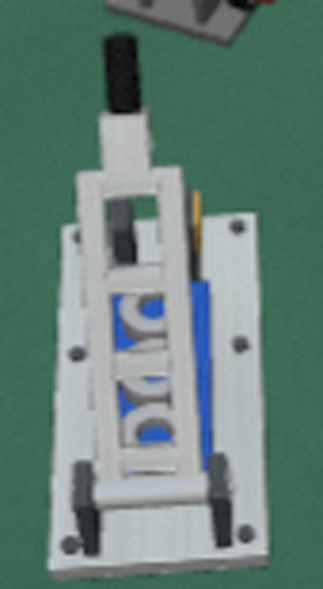

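```bash
cat > fit.py <<'E'
from h import *
from scipy.optimize import least_squares
A=lambda u,v:(215+u/7,165+v/7); C=lambda u,v:(210+u/3.8,195+v/3.8)
B=lambda u,v:(355+u/9,160+v/9); S=lambda u,v:(230+(u-405)/6,165+v/6)
def tf(q,P):
    c,s=np.cos(q[2]),np.sin(q[2]);P=np.atleast_2d(P)
    return np.c_[q[0]+c*P[:,0]-s*P[:,1],q[1]+s*P[:,0]+c*P[:,1],P[:,2]]
def fit(obj,obs,q0,xs=()):
    def f(q): return np.concatenate([(proj(n,tf(q,obj))-np.array(o)).ravel() for n,o in obs])
    r=least_squares(f,q0);return r.x,r.fun
def tri(u,v):
    (c1,r1),(c2,r2)=ray('top',*u),ray('side',*v)
    s=np.linalg.lstsq(np.c_[r1,-r2],c2-c1,rcond=None)[0];a,b=c1+r1*s[0],c2+r2*s[1]
    return (a+b)/2,np.linalg.norm(a-b)
E
python3 - <<'E'
from fit import *
np.set_printoptions(precision=4,suppress=True)
K=[[.06,.125,.014],[.06,-.125,.014],[-.06,-.125,.014],[-.06,.125,.014]]
ot=[A(57,215),A(628,103),A(684,375),A(110,487)]
os=[C(50,568),C(62,226),C(257,213),C(268,555)]
for ob in ([('top',ot)],[('side',os)],[('top',ot),('side',os)]):
    q,f=fit(K,ob,[.75,.1,.2]);print('fix',q,f)
g,e=tri(A(413,157),C(122,74));print('grip',g,e)
c,s=np.cos(q[2]),np.sin(q[2]);d=g[:2]-q[:2];lx,ly=c*d[0]+s*d[1],-s*d[0]+c*d[1]
print('local',lx,ly,g[2],'a',np.arctan2(g[2]-.0525,.105-ly),np.hypot(g[2]-.0525,.105-ly))
print('bush',tf(q,[-.028,-.085,.0525]))
P=[[.076,0,.045],[-.058,0,.045]]
bt=[B(257,75),B(152,462)];bs=[S(440,75),S(717,155)]
for u,v in zip(bt,bs):print(tri(u,v))
for ob in ([('top',bt)],[('side',bs)],[('top',bt),('side',bs)]):
    p,f=fit(P,ob,[.75,-.15,-.3]);print('pin',p,f)
E
```

```text
fix [0.6308 0.1041 0.1966] [-0.0392  0.1334  0.3427  0.0404  0.1974 -0.2785 -0.4968  0.0966]
fix [0.632  0.1057 0.2003] [-0.3625  0.4402  0.1002 -0.5411 -0.1274 -0.1563  0.3849  0.0776]
fix [0.6316 0.105  0.1987] [-0.3654 -0.0455 -0.0214 -0.3074 -0.0862 -0.6498 -0.7417 -0.1029 -0.2037
  0.1554  0.4146 -0.7722  0.1711 -0.3232  0.5249 -0.1245]
grip [0.6386 0.0708 0.2292] 0.001565330083195884
local 0.0001027595758729587 -0.034910577923624404 0.22920052157633347 a 0.9010785361745355 0.2253842144877739
bush [[0.6209 0.0162 0.0525]]
(array([ 0.7418, -0.2398,  0.0434]), np.float64(0.0017156141733235552))
(array([ 0.6132, -0.2031,  0.044 ]), np.float64(0.004209850097610276))
pin [ 0.667  -0.2189 -0.2749] [-0.03    0.11    0.0296 -0.1075]
pin [ 0.6701 -0.2179 -0.2813] [-0.2806 -0.222   0.2727  0.1892]
pin [ 0.6688 -0.2184 -0.2774] [-0.1524 -0.4584 -0.2031 -0.719   0.1856 -0.2378  0.8401  0.0433]
```

```bash
cat > go.py <<'E'
from fit import *
from scipy.spatial.transform import Rotation as Ro
F=[.6316,.105,.1987]
def rel(p,yaw=None):
    """slide (cm) and turn to bring the TCP to p with tool y at world angle yaw (mod pi)"""
    s=ctrl.get_state();R=Ro.from_quat(s['tcp_rot']).as_matrix()
    sl=R.T@(np.array(p)-s['eef_pos'])*100
    t=0
    if yaw is not None:
        cur=np.arctan2(R[1,1],R[0,1]);t=-((yaw-cur+np.pi/2)%np.pi-np.pi/2)
    return np.round(sl,2),round(t,3)
def leaf(a,dz=0):
    y=.105-.232*np.cos(a)+.009*np.sin(a)+.011;z=.0525+.232*np.sin(a)+.009*np.cos(a)
    return tf(F,[0,y,z+dz])[0]
E
python3 - <<'E'
from go import *
print(atz('top',198,278,.146), leaf(.9,.03))
print(rel(leaf(.9,.03),F[2]),Ro.from_quat(ctrl.get_state()['tcp_rot']).as_matrix())
E
```

```text
[0.40718983 0.28115733 0.146     ] [0.63577758 0.08425284 0.26982633]
(array([-54.12, -33.02,  -3.92]), np.float64(0.937)) [[-9.06944967e-01  4.21247352e-01 -1.22302280e-03]
 [ 4.21248989e-01  9.06943199e-01 -1.82271190e-03]
 [ 3.41399648e-04 -2.16829650e-03 -9.99997591e-01]]
```

```bash
python3 -m inch '[{"slide":[0,0,-4],"turn":0,"grip":0},{"slide":[-4,-2.5,-4],"turn":0.07,"grip":0},{"slide":[-8,-5,-4],"turn":0.14,"grip":0},{"slide":[-12,-7.4,-4],"turn":0.21,"grip":0},{"slide":[-16,-9.8,-4],"turn":0.28,"grip":0},{"slide":[-20,-12.2,-4],"turn":0.35,"grip":0},{"slide":[-24,-14.6,-4],"turn":0.42,"grip":0},{"slide":[-28,-17.1,-4],"turn":0.49,"grip":0},{"slide":[-32,-19.5,-4],"turn":0.56,"grip":0},{"slide":[-36,-22,-4],"turn":0.63,"grip":0},{"slide":[-40,-24.4,-4],"turn":0.7,"grip":0},{"slide":[-44,-26.8,-4],"turn":0.77,"grip":0},{"slide":[-48,-29.3,-4],"turn":0.84,"grip":0},{"slide":[-51,-31.1,-4],"turn":0.9,"grip":0},{"slide":[-54.1,-33,-4],"turn":0.937,"grip":0},{"slide":[-54.1,-33,-4],"turn":0.937,"grip":0},{"slide":[-54.1,-33,-4],"turn":0.937,"grip":0}]' 40
python3 - <<'E'
from go import *
print(rel(leaf(.9,.03),F[2]))
for a in np.linspace(.9,0,13): print(round(a,3),rel(leaf(a,-.001)))
E
```

```text
time: 1.8
eef_pos: [0.6358, 0.0844, 0.2704]
tcp_rot: [0.634, 0.773, -0.0, -0.001]
contact_force: [0.5, 0.2, -0.2]
opening: 0.001
finger_force: 0.0
(array([-0.01, -0.01,  0.06]), np.float64(-0.001))
0.9 (array([-0.01,  0.  ,  3.16]), 0)
0.825 (array([-1.38,  0.  ,  4.24]), 0)
0.75 (array([-2.66,  0.01,  5.41]), 0)
0.675 (array([-3.85,  0.01,  6.69]), 0)
0.6 (array([-4.94,  0.01,  8.04]), 0)
0.525 (array([-5.93,  0.02,  9.48]), 0)
0.45 (array([-6.8 ,  0.02, 10.98]), 0)
0.375 (array([-7.56,  0.02, 12.55]), 0)
0.3 (array([-8.2 ,  0.03, 14.17]), 0)
0.225 (array([-8.72,  0.03, 15.83]), 0)
0.15 (array([-9.11,  0.03, 17.53]), 0)
0.075 (array([-9.38,  0.04, 19.25]), 0)
0.0 (array([-9.51,  0.04, 20.98]), 0)
```

```bash
python3 -m inch '[{"slide":[0,0,1.6],"turn":0,"grip":0},{"slide":[0,0,2.6],"turn":0,"grip":0},{"slide":[-0.1,0,3.2],"turn":0,"grip":0},{"slide":[-0.7,0,3.7],"turn":0,"grip":0},{"slide":[-1.4,0,4.25],"turn":0,"grip":0},{"slide":[-2.05,0,4.8],"turn":0,"grip":0},{"slide":[-2.65,0,5.4],"turn":0,"grip":0},{"slide":[-3.25,0,6.05],"turn":0,"grip":0},{"slide":[-3.85,0,6.7],"turn":0,"grip":0},{"slide":[-4.4,0,7.35],"turn":0,"grip":0},{"slide":[-4.95,0,8.05],"turn":0,"grip":0},{"slide":[-5.45,0,8.75],"turn":0,"grip":0},{"slide":[-5.95,0,9.5],"turn":0,"grip":0},{"slide":[-6.4,0,10.2],"turn":0,"grip":0},{"slide":[-6.8,0,11],"turn":0,"grip":0},{"slide":[-7.2,0,11.75],"turn":0,"grip":0},{"slide":[-7.55,0,12.55],"turn":0,"grip":0},{"slide":[-7.9,0,13.35],"turn":0,"grip":0},{"slide":[-8.2,0,14.2],"turn":0,"grip":0}]'
python3 - <<'E'
from go import *
for a in np.linspace(.3,0,7): print(round(a,3),rel(leaf(a,-.001)))
E
```

```text
time: 3.7
eef_pos: [0.6522, 0.0044, 0.1286]
tcp_rot: [0.633, 0.774, -0.0, 0.0]
contact_force: [0.5, -0.8, 0.8]
opening: 0.001
finger_force: 0.4
0.3 (array([-0.02, -0.03, -0.  ]), 0)
0.25 (array([-0.38, -0.03,  1.1 ]), 0)
0.2 (array([-0.69, -0.03,  2.22]), 0)
0.15 (array([-0.93, -0.03,  3.36]), 0)
0.1 (array([-1.12, -0.03,  4.5 ]), 0)
0.05 (array([-1.25, -0.03,  5.66]), 0)
0.0 (array([-1.33, -0.03,  6.81]), 0)
```

```bash
python3 -m inch '[{"slide":[-0.2,0,0.55],"turn":0,"grip":0},{"slide":[-0.4,0,1.1],"turn":0,"grip":0},{"slide":[-0.55,0,1.65],"turn":0,"grip":0},{"slide":[-0.7,0,2.2],"turn":0,"grip":0},{"slide":[-0.8,0,2.8],"turn":0,"grip":0},{"slide":[-0.95,0,3.35],"turn":0,"grip":0},{"slide":[-1.05,0,3.9],"turn":0,"grip":0},{"slide":[-1.1,0,4.5],"turn":0,"grip":0},{"slide":[-1.2,0,5.05],"turn":0,"grip":0},{"slide":[-1.25,0,5.6],"turn":0,"grip":0},{"slide":[-1.3,0,6.1],"turn":0,"grip":0},{"slide":[-1.3,0,6.4],"turn":0,"grip":0},{"slide":[-1.3,0,6.6],"turn":0,"grip":0},{"slide":[-1.3,0,6.75],"turn":0,"grip":0}]'
```

```text
time: 5.1
eef_pos: [0.6548, -0.0082, 0.0617]
tcp_rot: [0.633, 0.774, -0.0, 0.0]
contact_force: [-0.7, -0.2, 0.4]
opening: 0.001
finger_force: 0.3
```

```bash
python3 -m inch '[{"slide":[0,0,0.1],"turn":0,"grip":0},{"slide":[0,0,0.15],"turn":0,"grip":0},{"slide":[0,0,0.2],"turn":0,"grip":0},{"slide":[0,0,0.25],"turn":0,"grip":0}]'
```

```text
time: 5.5
eef_pos: [0.6549, -0.0082, 0.0613]
tcp_rot: [0.633, 0.774, -0.0, -0.0]
contact_force: [-5.1, -0.2, 9.2]
opening: 0.006
finger_force: 4.8
```

Run:
```python
from go import *
p=[.6688,-.2184,-.2774]
g=tf(p,[-.044,0,.115])[0];print(g,rel(g,p[2]))
```

```text
[ 0.62648209 -0.20635034  0.115     ] (array([-18.86,  -6.71,  -5.36]), np.float64(0.477))
```

```bash
python3 -m inch '[{"slide":[0,0,-2.5],"turn":0,"grip":0},{"slide":[0,0,-5.4],"turn":0,"grip":0},{"slide":[-2,-0.7,-6.5],"turn":0,"grip":2},{"slide":[-6,-2.1,-6.5],"turn":0.07,"grip":4},{"slide":[-10,-3.5,-6.5],"turn":0.17,"grip":4},{"slide":[-14,-5,-6],"turn":0.28,"grip":4},{"slide":[-17,-6,-5.4],"turn":0.38,"grip":4},{"slide":[-18.9,-6.7,-5.4],"turn":0.477,"grip":4},{"slide":[-18.9,-6.7,-5.4],"turn":0.477,"grip":4},{"slide":[-18.9,-6.7,-5.4],"turn":0.477,"grip":4}]'
python3 - <<'E'
from go import *
t,_=snap('top','t1');s,_=snap('side','s1');print(np.round(ctrl.get_state()['eef_pos'],4),ctrl.get_state()['opening'])
m=np.zeros((600,800,3),np.uint8)
m[:300,:800]=cv2.resize(t[170:230,220:380],None,fx=5,fy=5,interpolation=3)
m[300:,:400]=cv2.resize(s[140:215,220:320],None,fx=4,fy=4,interpolation=3)
m[300:,400:]=cv2.resize(s[230:330,215:348],(400,300),interpolation=3)
cv2.imwrite('pics/m1.png',m[:,:,::-1])
E
```

```text
time: 6.5
eef_pos: [0.6264, -0.2064, 0.1132]
tcp_rot: [0.798, 0.603, 0.0, -0.0]
contact_force: [0.5, 0.1, -0.2]
opening: 0.466
finger_force: 0.0
[ 0.6267 -0.2054  0.1134] 0.4614952548739297
```

View pics/m1.png

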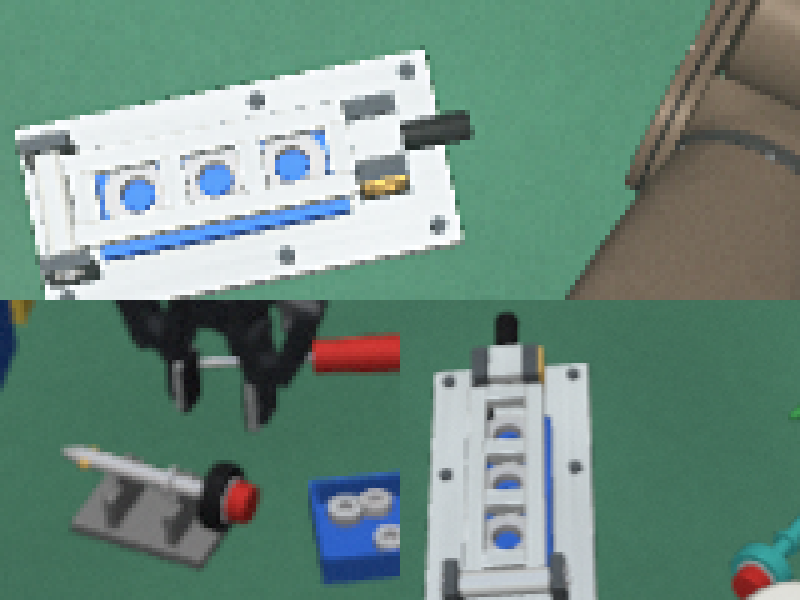

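Run:
```python
from go import *
s=ctrl.get_state();R=Ro.from_quat(s['tcp_rot']).as_matrix();print(R[:,1])
for b in(0,.004):
  print([proj('side',s['eef_pos']+R[:,1]*k+[0,0,b])[0] for k in(-.02,-.0275,.02,.0275)])
p=[.6688,-.2184,-.2774];g=tf(p,[-.044,0,.053])[0];print(rel(g,p[2]))
# joint fit including z
from scipy.optimize import least_squares
P=np.array([[.076,0,.045],[-.058,0,.045]])
print(proj('side',tf(p,[[.076,0,.045],[-.058,0,.045],[-.03,0,.067]])),proj('top',tf(p,[[.076,0,.045],[-.058,0,.045]])))
```

```text
[ 9.62224143e-01 -2.72258512e-01  3.22852635e-05]
[array([283.5559776 , 171.07109517]), array([286.34920124, 171.85137302]), array([268.79656294, 166.95109359]), array([266.05493246, 166.18633926])]
[array([283.47623036, 169.81716649]), array([286.27502884, 170.59719468]), array([268.68768614, 165.69865452]), array([265.94070622, 164.93420869])]
(array([-0.1 ,  0.01,  6.04]), np.float64(0.002))
[[236.02181509 177.2603407 ]
 [282.84387867 190.87336215]
 [272.31867941 181.47229025]] [[383.40582812 167.87689984]
 [371.69029507 210.61682455]]
```

```bash
python3 -m inch '[{"slide":[-0.1,0,2.5],"turn":0,"grip":4},{"slide":[-0.1,0,4.2],"turn":0,"grip":4},{"slide":[-0.1,0,5.2],"turn":0,"grip":4},{"slide":[-0.1,0,5.6],"turn":0,"grip":4},{"slide":[-0.1,0,5.6],"turn":0,"grip":4}]'
python3 -m inch '[{"slide":[0,0,0.15],"turn":0,"grip":4},{"slide":[0,0,0.3],"turn":0,"grip":4},{"slide":[0,0,0.4],"turn":0,"grip":4},{"slide":[0,0,0.4],"turn":0,"grip":4}]'
```

```text
time: 7.1
eef_pos: [0.6259, -0.207, 0.0566]
tcp_rot: [0.798, 0.603, -0.0, -0.001]
contact_force: [0.1, -0.0, 0.2]
opening: 0.467
finger_force: 0.0
time: 7.5
eef_pos: [0.6262, -0.2077, 0.0536]
tcp_rot: [0.798, 0.602, 0.0, 0.0]
contact_force: [0.3, -0.6, -0.3]
opening: 0.469
finger_force: 0.0
```

```bash
python3 -m inch '[{"slide":[0,0,0.1],"turn":0,"grip":4},{"slide":[0,0,0.2],"turn":0,"grip":4},{"slide":[0,0,0.2],"turn":0,"grip":4}]'
python3 -m inch '[{"slide":[0,0,0.1],"turn":0,"grip":4},{"slide":[0,0,0.2],"turn":0,"grip":4},{"slide":[0,0,0.2],"turn":0,"grip":4}]'
```

```text
time: 7.8
eef_pos: [0.626, -0.2075, 0.0511]
tcp_rot: [0.798, 0.602, -0.0, -0.0]
contact_force: [0.1, 0.3, 0.2]
opening: 0.471
finger_force: 0.0
time: 8.1
eef_pos: [0.6262, -0.2076, 0.0495]
tcp_rot: [0.798, 0.602, -0.0, 0.0]
contact_force: [-0.3, -0.7, 0.4]
opening: 0.468
finger_force: 0.3
```

```bash
python3 -m inch '[{"slide":[0,0,-0.1],"turn":0,"grip":3.3},{"slide":[0,0,-0.1],"turn":0,"grip":3.3},{"slide":[0,0,-0.1],"turn":0,"grip":3.3}]'
python3 -m inch '[{"slide":[0,0,0.1],"turn":0,"grip":3.3},{"slide":[0,0,0.2],"turn":0,"grip":3.3},{"slide":[0,0,0.2],"turn":0,"grip":3.3}]'
```

```text
time: 8.4
eef_pos: [0.6261, -0.2075, 0.0502]
tcp_rot: [0.798, 0.602, -0.0, -0.0]
contact_force: [-0.4, -0.8, 1.3]
opening: 0.39
finger_force: 0.2
time: 8.7
eef_pos: [0.6257, -0.2075, 0.0488]
tcp_rot: [0.798, 0.602, -0.0, -0.001]
contact_force: [-4.0, 0.7, 4.7]
opening: 0.382
finger_force: 2.5
```

```bash
python3 -m inch '[{"slide":[0,0,-0.35],"turn":0,"grip":3.3},{"slide":[0,0,-0.35],"turn":0,"grip":2.8},{"slide":[0,0,-0.35],"turn":0,"grip":2.4},{"slide":[0,0,-0.35],"turn":0,"grip":2},{"slide":[0,0,-0.35],"turn":0,"grip":1.6},{"slide":[0,0,-0.35],"turn":0,"grip":1.4},{"slide":[0,0,-0.35],"turn":0,"grip":1.4},{"slide":[0,0,-0.35],"turn":0,"grip":1.4}]' 45
```

```text
time: 9.5
eef_pos: [0.6267, -0.2078, 0.0521]
tcp_rot: [0.798, 0.602, 0.0, 0.001]
contact_force: [2.7, 0.0, 0.7]
opening: 0.219
finger_force: 45.5
```

```bash
python3 -m inch '[{"slide":[0,0,-0.3],"turn":0,"grip":1.4},{"slide":[0,0,-0.8],"turn":0,"grip":1.4},{"slide":[0,0,-2],"turn":0,"grip":1.4},{"slide":[0,0,-4],"turn":0,"grip":1.4},{"slide":[0,0,-6],"turn":0,"grip":1.4},{"slide":[0,0,-7.5],"turn":0,"grip":1.4},{"slide":[0,0,-7.5],"turn":0,"grip":1.4},{"slide":[0,0,-7.5],"turn":0,"grip":1.4}]'
python3 - <<'E'
from go import *
t,_=snap('top','t2');s,_=snap('side','s2');print(ctrl.get_state()['eef_pos'],ctrl.get_state()['opening'])
m=np.zeros((560,800,3),np.uint8)
m[:,:360]=cv2.resize(t[140:210,355:400],None,fx=8,fy=8,interpolation=3)
m[:,360:]=cv2.resize(s[120:190,225:280],None,fx=8,fy=8,interpolation=3)
cv2.imwrite('pics/m2.png',m[:,:,::-1])
E
```

```text
time: 10.3
eef_pos: [0.6256, -0.2074, 0.1267]
tcp_rot: [0.798, 0.602, -0.0, -0.0]
contact_force: [-0.4, 0.8, -1.7]
opening: 0.221
finger_force: 45.5
[ 0.62503941 -0.20709346  0.12521749] 0.21874431298884928
```

View pics/m2.png

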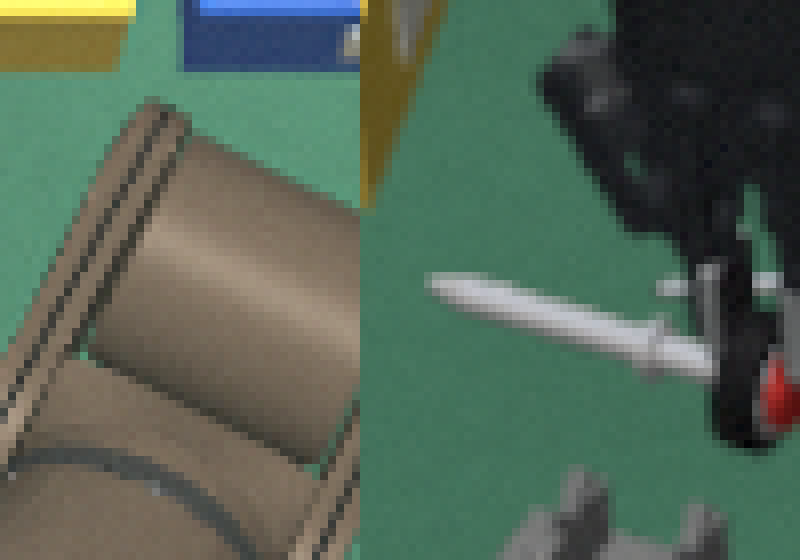

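Run:
```python
from go import *
np.set_printoptions(precision=4,suppress=True)
s=ctrl.get_state();p=np.array([.6257,-.2074,.1265-.0071]);ax=np.array([np.cos(.276),-np.sin(.276),0])
print(s['eef_pos'],s['tcp_rot'])
P=lambda x,dz=0:p+ax*(x+.0405)+[0,0,dz]
for x in(.076,-.002): print(x,P(x),proj('side',P(x))[0],proj('side',P(x,.004))[0])
# measure the shank from depth
z=np.load('pics/s2.npz');im,d=z['p'],z['d']
print('nose/shoulder obs',[225+70/8,120+283/8],[225+295/8,120+347/8])
L=[]
for f in np.linspace(.05,.85,17):
    u=233.75+f*(261.9-233.75);v=155.4+f*(163.4-155.4);k=d[int(round(v)),int(round(u))]
    L.append(atd('side',u,v,k))
L=np.array(L);print(L[::2])
c=np.median(L,0)
```

```text
[ 0.625  -0.2071  0.1252] [ 0.7983  0.6023 -0.0008 -0.0015]
0.076 [ 0.7378 -0.2391  0.1194] [234.432  154.9235] [234.2573 153.6685]
-0.002 [ 0.6627 -0.2179  0.1194] [262.4034 162.6808] [262.2819 161.4217]
nose/shoulder obs [233.75, 155.375] [261.875, 163.375]
[[ 0.7341 -0.2324  0.1224]
 [ 0.7254 -0.227   0.1251]
 [ 0.7175 -0.2238  0.126 ]
 [ 0.7119 -0.2278  0.1207]
 [ 0.7038 -0.2239  0.1221]
 [ 0.696  -0.2208  0.1229]
 [ 0.6876 -0.2155  0.1256]
 [ 0.6805 -0.2145  0.1245]
 [ 0.6733 -0.2133  0.1237]]
```

The pin is held level with its balls sunk: side view nose at (233.8,155.4) and shoulder at (261.9,163.4), both within 0.7 px of prediction. The side view also shows the leaf shut. Next is the pre-insert pose.

Run:
```python
from go import *
np.set_printoptions(precision=4,suppress=True)
for u,v in((305,273),(326,303),(281,286),(246,268)):print(atz('top',u,v,.02))
for x in(-.1695,-.1445,-.0685):
  g=tf(F,[x,-.0863,.0596])[0];print(x,g,rel(g,F[2]))
g=tf(F,[-.1695,-.0863,.125])[0];print(rel(g,F[2]))
```

```text
[ 0.4325 -0.0069  0.02  ]
[ 0.3447 -0.068   0.02  ]
[0.3945 0.0632 0.02  ]
[0.4475 0.1661 0.02  ]
-0.1695 [ 0.4825 -0.0131  0.0596] (array([ 14.74, -19.01,   6.63]), np.float64(-0.477))
-0.1445 [ 0.507  -0.0081  0.0596] (array([ 15.89, -16.79,   6.62]), np.float64(-0.477))
-0.0685 [0.5815 0.0069 0.0596] (array([ 19.38, -10.04,   6.6 ]), np.float64(-0.477))
(array([ 14.75, -19.03,   0.09]), np.float64(-0.477))
```

```bash
python3 -m inch '[{"slide":[1,-2,-0.5],"turn":-0.03,"grip":1.4},{"slide":[3,-5,-1],"turn":-0.1,"grip":1.4},{"slide":[5,-8,-1],"turn":-0.17,"grip":1.4},{"slide":[7.5,-11,-1],"turn":-0.25,"grip":1.4},{"slide":[10,-14,-1],"turn":-0.33,"grip":1.4},{"slide":[12.5,-17,-0.5],"turn":-0.41,"grip":1.4},{"slide":[14.2,-18.7,0],"turn":-0.46,"grip":1.4},{"slide":[14.75,-19,0],"turn":-0.477,"grip":1.4},{"slide":[14.75,-19,2],"turn":-0.477,"grip":1.4},{"slide":[14.75,-19,4],"turn":-0.477,"grip":1.4},{"slide":[14.75,-19,5.6],"turn":-0.477,"grip":1.4},{"slide":[14.75,-19,6.4],"turn":-0.477,"grip":1.4},{"slide":[14.75,-19,6.5],"turn":-0.477,"grip":1.4},{"slide":[14.75,-19,6.5],"turn":-0.477,"grip":1.4}]'
python3 - <<'E'
from go import *
t,_=snap('top','t3');s,_=snap('side','s3');st=ctrl.get_state();print(st['eef_pos'],st['opening'],st['finger_force'])
print(rel(tf(F,[-.1695,-.0863,.0596])[0],F[2]))
m=np.zeros((560,800,3),np.uint8)
m[:,:320]=cv2.resize(t[180:250,275:315],None,fx=8,fy=8,interpolation=3)
m[:,320:]=cv2.resize(s[225:295,250:310],None,fx=8,fy=8,interpolation=3)
cv2.imwrite('pics/m3.png',m[:,:,::-1])
E
```

```text
time: 11.8
eef_pos: [0.4844, -0.014, 0.062]
tcp_rot: [0.634, 0.774, -0.0, 0.0]
contact_force: [-0.2, -0.3, -1.6]
opening: 0.222
finger_force: 45.6
[ 0.48484572 -0.01397207  0.06276698] 0.22269017439811842 45.63050329685211
(array([ 0.14, -0.22,  0.32]), np.float64(0.0))
```

View pics/m3.png

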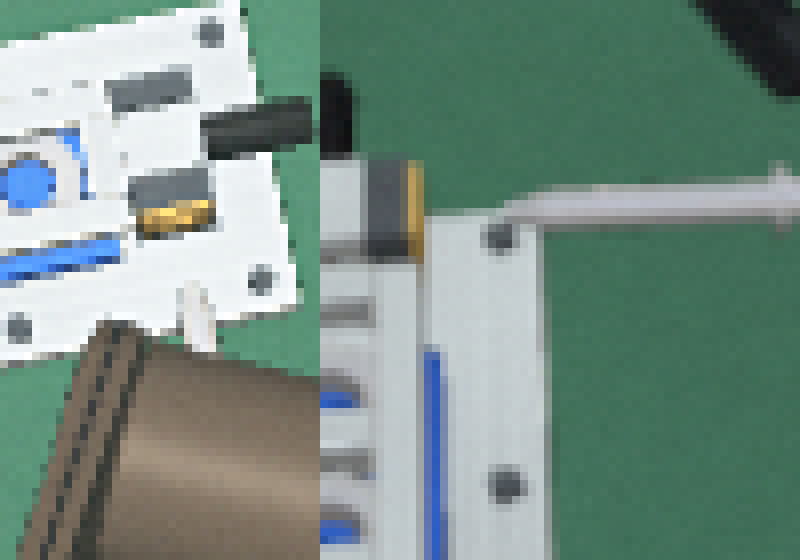

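```bash
python3 -m inch '[{"slide":[0.14,0,0.15],"turn":0,"grip":1.4},{"slide":[0.14,0,0.3],"turn":0,"grip":1.4},{"slide":[0.14,0,0.3],"turn":0,"grip":1.4},{"slide":[0.14,0,0.3],"turn":0,"grip":1.4}]'
python3 - <<'E'
from go import *
np.set_printoptions(precision=4,suppress=True)
# checks at picture t3/s3: pin predicted from TCP then
T=np.array([.4845,-.014,.0623]);a=np.array([np.cos(.1987),np.sin(.1987),0]);n=np.array([-a[1],a[0],0])
N=T+a*.1165+n*.0013-[0,0,.0071]
print('nose pred',proj('top',N),proj('side',N),'obs',(299,216.2),(250+185/8,225+212/8))
Fl=tf(F,[[-.025,-.098,.0655],[-.025,-.072,.0655],[-.028,-.072,.0655],[-.028,-.098,.0655],[-.028,-.072,.0395]])
print('flange pred top',(proj('top',Fl)-[275,180])*8,'side',(proj('side',Fl)-[250,225])*8+[320,0])
print(ctrl.get_state()['eef_pos'],rel(tf(F,[-.1695,-.0863,.0596])[0],F[2]))
E
```

```text
time: 12.3
eef_pos: [0.4836, -0.0122, 0.0589]
tcp_rot: [0.633, 0.774, 0.0, 0.0]
contact_force: [0.0, 0.1, -1.9]
opening: 0.217
finger_force: 45.6
nose pred [[298.9054 214.9392]] [[273.3285 251.6848]] obs (299, 216.2) (273.125, 251.5)
flange pred top [[207.942  197.9774]
 [137.4471 212.0164]
 [139.0551 219.9893]
 [209.5662 205.9435]
 [141.843  234.5652]] side [[410.6586 163.8118]
 [411.3425 233.0347]
 [422.1232 232.4052]
 [421.2964 163.1969]
 [429.0674 292.8889]]
[ 0.4836 -0.0122  0.0589] (array([-0.06, -0.13, -0.07]), np.float64(0.0))
```

```bash
python3 -m inch '[{"slide":[-0.03,0.5,-0.05],"turn":0,"grip":1.4},{"slide":[-0.03,1.2,-0.05],"turn":0,"grip":1.4},{"slide":[-0.03,1.9,-0.05],"turn":0,"grip":1.4},{"slide":[-0.03,2.4,-0.05],"turn":0,"grip":1.4},{"slide":[-0.03,2.8,-0.05],"turn":0,"grip":1.4},{"slide":[-0.03,3.2,-0.05],"turn":0,"grip":1.4},{"slide":[-0.03,3.2,-0.05],"turn":0,"grip":1.4}]'
python3 -m inch '[{"slide":[0,0.3,0],"turn":0,"grip":1.4},{"slide":[0,0.6,0],"turn":0,"grip":1.4},{"slide":[0,0.9,0],"turn":0,"grip":1.4},{"slide":[0,0.9,0],"turn":0,"grip":1.4}]'
python3 - <<'E'
from go import *
print(rel(tf(F,[-.0685,-.0863,.0596])[0],F[2]))
E
```

```text
time: 13.0
eef_pos: [0.5156, -0.0061, 0.0594]
tcp_rot: [0.633, 0.774, 0.0, 0.0]
contact_force: [0.3, -0.4, -1.1]
opening: 0.226
finger_force: 45.6
time: 13.4
eef_pos: [0.5243, -0.0045, 0.0593]
tcp_rot: [0.633, 0.774, 0.0, 0.0]
contact_force: [0.4, -1.6, -2.8]
opening: 0.219
finger_force: 46.2
(array([-0.01,  5.83, -0.02]), np.float64(0.0))
```

```bash
python3 -m inch '[{"slide":[0,0.4,0],"turn":0,"grip":1.4},{"slide":[0,0.8,0],"turn":0,"grip":1.4},{"slide":[0,1.2,0],"turn":0,"grip":1.4},{"slide":[0,1.2,0],"turn":0,"grip":1.4}]'
python3 -m inch '[{"slide":[0,0.4,0],"turn":0,"grip":1.4},{"slide":[0,0.8,0],"turn":0,"grip":1.4},{"slide":[0,1.2,0],"turn":0,"grip":1.4},{"slide":[0,1.2,0],"turn":0,"grip":1.4}]'
```

```text
time: 13.8
eef_pos: [0.5366, -0.0021, 0.0595]
tcp_rot: [0.633, 0.774, 0.0, 0.001]
contact_force: [0.8, -1.1, -3.1]
opening: 0.223
finger_force: 46.4
time: 14.2
eef_pos: [0.5484, 0.0004, 0.0595]
tcp_rot: [0.633, 0.774, 0.001, 0.001]
contact_force: [0.8, -0.9, -2.8]
opening: 0.226
finger_force: 46.4
```

```bash
python3 -m inch '[{"slide":[0,0.4,0],"turn":0,"grip":1.4},{"slide":[0,0.8,0],"turn":0,"grip":1.4},{"slide":[0,1.2,0],"turn":0,"grip":1.4},{"slide":[0,1.6,0],"turn":0,"grip":1.4},{"slide":[0,2,0],"turn":0,"grip":1.4},{"slide":[0,2,0],"turn":0,"grip":1.4}]'
python3 -m inch '[{"slide":[0,0.3,0],"turn":0,"grip":1.4},{"slide":[0,0.6,0],"turn":0,"grip":1.4},{"slide":[0,0.9,0],"turn":0,"grip":1.4},{"slide":[0,1.1,0],"turn":0,"grip":1.4},{"slide":[0,1.1,0],"turn":0,"grip":1.4}]'
python3 - <<'E'
from go import *
print(rel(tf(F,[-.0685,-.0863,.0596])[0],F[2]))
E
```

```text
time: 14.8
eef_pos: [0.568, 0.0044, 0.0595]
tcp_rot: [0.633, 0.774, 0.001, 0.001]
contact_force: [0.8, -1.3, -2.5]
opening: 0.22
finger_force: 46.4
time: 15.3
eef_pos: [0.5783, 0.0064, 0.0594]
tcp_rot: [0.633, 0.774, 0.0, 0.0]
contact_force: [-0.5, -3.0, -2.5]
opening: 0.222
finger_force: 45.6
(array([-0.01,  0.32, -0.02]), np.float64(0.0))
```

Nearly home; push on until the shoulder seats.

```bash
python3 -m inch '[{"slide":[0,0.15,0],"turn":0,"grip":1.4},{"slide":[0,0.3,0],"turn":0,"grip":1.4},{"slide":[0,0.3,0],"turn":0,"grip":1.4}]'
python3 -m inch '[{"slide":[0,0.15,0],"turn":0,"grip":1.4},{"slide":[0,0.3,0],"turn":0,"grip":1.4},{"slide":[0,0.4,0],"turn":0,"grip":1.4},{"slide":[0,0.4,0],"turn":0,"grip":1.4}]'
```

```text
time: 15.6
eef_pos: [0.581, 0.0069, 0.0594]
tcp_rot: [0.633, 0.774, 0.0, 0.0]
contact_force: [-1.1, -3.2, -1.8]
opening: 0.223
finger_force: 45.3
time: 16.0
eef_pos: [0.582, 0.0071, 0.0594]
tcp_rot: [0.633, 0.774, -0.003, -0.003]
contact_force: [-10.8, -7.1, 6.2]
opening: 0.22
finger_force: 44.2
```

```bash
python3 -m inch '[{"slide":[0,-0.15,0],"turn":0,"grip":1.4},{"slide":[0,-0.2,0],"turn":0,"grip":2.2},{"slide":[0,-0.25,0],"turn":0,"grip":2.8},{"slide":[0,-0.35,0],"turn":0,"grip":3.2},{"slide":[0,-0.45,0],"turn":0,"grip":3.4},{"slide":[0,-0.45,0],"turn":0,"grip":3.6},{"slide":[0,-0.45,0],"turn":0,"grip":3.6}]'
```

```text
time: 16.7
eef_pos: [0.5813, 0.0073, 0.06]
tcp_rot: [0.633, 0.774, 0.001, 0.001]
contact_force: [0.5, 0.3, 0.0]
opening: 0.424
finger_force: 0.0
```

```bash
python3 -m inch '[{"slide":[0,0,-0.5],"turn":0,"grip":3.6},{"slide":[0,0,-1.5],"turn":0,"grip":3.6},{"slide":[0,0,-3],"turn":0,"grip":3.6},{"slide":[0,0,-6],"turn":0,"grip":3.6},{"slide":[0,0,-10],"turn":0,"grip":3.6},{"slide":[-4,0,-11],"turn":0,"grip":3.6},{"slide":[-9,0,-11],"turn":0,"grip":3.6},{"slide":[-14,0,-11],"turn":0,"grip":3.6},{"slide":[-19,0,-11],"turn":0,"grip":3.6},{"slide":[-23,0,-11],"turn":0,"grip":3.6},{"slide":[-23,0,-11],"turn":0,"grip":3.6}]'
python3 - <<'E'
from go import *
t,_=snap('top','t4');s,_=snap('side','s4')
m=np.zeros((600,800,3),np.uint8)
m[:,:320]=cv2.resize(t[165:240,270:310],None,fx=8,fy=8,interpolation=3)
m[:,320:]=cv2.resize(s[225:300,225:285],None,fx=8,fy=8,interpolation=3)
cv2.imwrite('pics/m4.png',m[:,:,::-1])
E
```

```text
time: 17.8
eef_pos: [0.6265, -0.224, 0.1714]
tcp_rot: [0.635, 0.772, -0.0, 0.002]
contact_force: [-0.5, -0.1, 0.7]
opening: 0.419
finger_force: 0.0
```

View pics/m4.png

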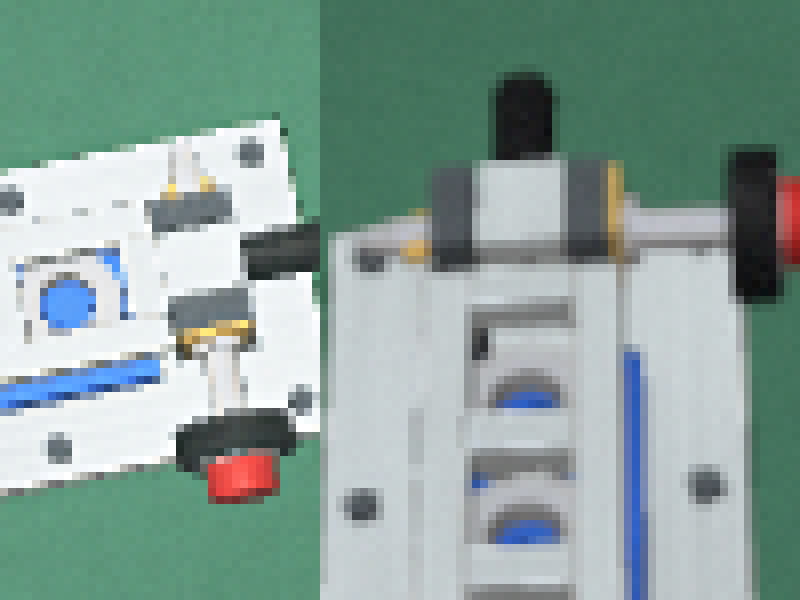

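The picture shows both brass balls standing out beyond the far ear (top crop, about (170,190) and (208,183)). The shoulder is against the brass, the button is out, and the leaf is shut over the rings.

```bash
python3 -c "
from plant import ctrl
print(ctrl.sign_off())"
```

```text
the job is handed in; nothing more can be done
None
```

The leaf is fully down over the rings and the pin is home against the brass, with the button out and both balls locked behind the far ear; I handed the job in at about 18 s and it returned no verdict.

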